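# Draw two stray nuts out from under the low shelf

## Task

Two hex nuts have strayed under the low shelf on the desk. Take the long-handled draw scoop by its wooden grip, reach its head in under the shelf over the nuts without hitting the shelf, set it down behind them and draw both out until they lie on the open desk in front of the shelf. Leave them in the mouth of the scoop, the scoop lying flat on the desk with its head clear of the shelf too and let go of; do not touch the nuts with the gripper, and leave the round setting ring under the shelf where it lies.

Things in the scene. Friction and masses are not known exactly. Their poses are not given: they have to be found in the camera images.
- shelf: Low plywood shelf, fixed to the desk. Board 220 (x) x 440 (y) x 18 mm, underside 85 mm above the desk; side panels leave an opening 390 mm wide; closed at the back. Origin on the desk under the board's centre, z up, x from the open front to the back: front edge at x = -110 mm, back panel at x = +98 mm. Small things up to 40 mm tall stand fixed on the board.
- scoop: Draw scoop lying on the desk, 0.25 kg. Origin at desk level under the middle of the grip, z up, x along the handle to the head. Light wooden grip 18 mm wide, 24 mm tall, x = -60 to +50 mm, mid-height 32 mm up; balances at about x = +28 mm. A steel end foot (x = -73 mm) keeps it level; an 8 mm rod, centre 28 mm up, runs from the grip to the head. See scoop_blade.
- scoop_blade (a point): Middle of the lower edge of the head's blade, inner face, 190 mm along x from the scoop's origin, axes as the scoop. Aluminium head without floor, open to the grip: blade 126 mm wide (y), 36 mm tall, 4 mm thick; two cheeks 30 mm tall reach 49 mm from it towards the grip, 118 mm clear between them. Set down over parts and pulled towards the grip, it takes them along.
- nut_a: Plain dark steel hex nut lying flat, 30 x 34 x 13 mm (34 across corners), 0.05 kg. Origin at the centre of its underside. One of the two to draw out; it starts under the shelf, its centre about 35 to 60 mm behind the front edge.
- nut_b: The second, equal hex nut lying beside the first, 40 to 44 mm from it centre to centre along the shelf's front. Origin at the centre of its underside.
- setting_ring: Bystander: light ground-steel round ring, 34 mm diameter, 18 mm tall, loose under the other half of the shelf. Origin at the centre of its underside. Must stay where it is.

How it is judged:
By the outcome, as a careful person would: the job done as asked, in the order asked, and still so for the second after the job is handed in, with the robot touching nothing.
It also fails if it takes over 45 s, if anything falls off the work surface, if the arm or the gripper's body presses on something with over 40 N, if the wrist force passes 120 N, or if a joint passes its speed limit or range.

## Robot

A 6-joint arm with a two-finger parallel gripper is mounted at the origin on a cart in front of the work surface, level with it; the furniture and walls round the work are solid. World frame = base frame: x ahead of the robot, y to its left, z up, the work surface at z = 0. Lengths are in m, angles in rad, forces in N, time in s.
With the tool pointing down it reaches from about 0.325 to 0.875 m from the base axis. Payload 4.4 kg.
Tool frame: the origin (TCP) lies on the front face of the gripper's body, between the roots of the fingers; the fingertips stand arm.tip_extent ahead of it and the grasp point (between the pads) lies 54 mm ahead of it (arm.tip_extent is the distance from the TCP to the fingertips, in m); z points along the fingers, x is the direction in which the jaws open and shut, and the axes are right-handed (so a half turn about z gives the same grasp; the last joint's range is limited). The gripper opens to 85 mm and grips with 20 to 120 N. Pads are 22 mm wide; open, the fingers measure 114 mm over their backs; the gripper's body (76 mm by 85 mm) begins 54 mm behind the grasp point. The pads swing forward as they close: fully open they stand 13 mm farther back than shut.
Start: joints at [1.008, 0.207, 1.542, -0, 1.393, -0.15], TCP at [0.23, 0.527, 0.304] pointing down, gripper open.
Joint ranges: [-2.73, 2.73], [-0.86, 2.22], [0.23, 2.46], [-1.11, 4.25], [0.08, 2.63], [-2.82, 2.82]. Speed limits (rad/s): [2.79, 2.79, 3.14, 3.14, 3.14, 3.14].

## Interface

Orientations are given as a unit quaternion [w, x, y, z].
In Python, from bench import arm gives the robot as it stands. The module is installed in compiled form; this text tells all that it offers.
- The arm moves only by the tool step_arm, never from a script. Its argument "plan" is a list of rows, each a list of 4 numbers: the shift along the world's x, y, z in m, then the turn about the world's z in rad. In form: [[tx, ty, tz, spin], ...]. A call has 1 to 12 rows; each row is the pose to reach, as a shift and turn from the pose measured when the call began; what a row does not reach only later rows make up. A row lasts 1/8 s, in which the tool goes at most 62.5 mm and 10.7 degrees, less where a joint would pass 70% of its speed; a pose out of reach is approached as far as the arm can. A call with a gripper value outside its range is refused whole. "gripper" is the gripper command: -1 is fully open, 1 is shut, values between are in proportion, set as the call begins (left out, the last holds). The fingers move at their own pace and stop on an object; the grip force is fixed at half the most. Time passes only in rows, so rows that repeat a pose let the fingers close. It gives the time, the measured TCP pose, the force and the opening at its end, in the units of the state.
- arm.get_state(): the state, without advancing time (a new reading comes with each control period).
- arm.get_image(name): name is "scene" or "top" or "wrist"; returns a dict with "image" (400x640x3 uint8, red, green, blue), "range_z" (400x640 float32, m along the optical axis (not along the pixel's ray), 0 where there is no reading), "fx", "fy", "cx", "cy" (pixels), "xyz" and "attitude" of the camera in the world. Camera axes: x right, y down, z forward; pixel columns grow to the right and rows downward; lengths in m; the calibration is good to about 2 mm. The wrist camera is an equidistant fisheye: a pixel r from the principal point sees the ray r / f radians off the axis. A picture is of the moment at which its call begins.
- arm.hand_in(): hands the job in, once; it reports no verdict.
The state is a dict: "clock": time; "joint_positions": joint angles; "qd": joint speeds; "effort": joint torques, N m; "ee_pos": TCP position; "ee_rot": TCP orientation; "wrist_force": force on the tool from outside, world axes, zero at the start; "wrist_torque": the same for the moment, N m; "grip_width": opening from 0.0 (shut) to 1.0 (fully open).
Only numpy, scipy, OpenCV 4.12 (cv2) and the standard library are available. Lean on these libraries where they do the work, as an engineer would, in place of code of your own. Each camera call takes 0.05 s, during which the arm holds its last target.

## Working session

There is one attempt and no reset: what is moved stays moved. The work goes in short steps, Python scripts to look and compute and a tool call to move; the robot and the scene stay as the last step left them, time stands still between calls to the robot, and variables do not carry over. Pictures are saved under pics/ and viewed, and the job is handed in when it is done.

Besides the shell and the picture viewer there is one more tool, called after "Emit:" as a command line: name --pt "numbers of a row" for each row, then --argument value for the rest. step_arm: Moves the arm, as the interface text tells. Its arguments: {"type":"object","properties":{"plan":{"type":"array","items":{"type":"array","items":{"type":"number"}}},"gripper":{"type":"number"}},"required":["plan"]}

```bash
mkdir -p pics; cat > h.py <<'E'
import numpy as np, cv2
from scipy.spatial.transform import Rotation as R
from bench import arm
def q2R(q): return R.from_quat([q[1],q[2],q[3],q[0]]).as_matrix()
def grab(n,tag):
    d=arm.get_image(n); np.savez('pics/%s.npz'%tag,**{k:np.array(v) for k,v in d.items()})
    cv2.imwrite('pics/%s.png'%tag,cv2.cvtColor(d['image'],cv2.COLOR_RGB2BGR)); return d
def load(tag): return dict(np.load('pics/%s.npz'%tag))
def RC(d):
    a=np.array(d['attitude']); return a if a.shape==(3,3) else q2R(a)
def ray(d,u,v,fish=False):
    x=(u-d['cx'])/d['fx'];y=(v-d['cy'])/d['fy']
    if fish:
        r=np.hypot(x,y); s=np.sin(r)/max(r,1e-9); c=np.array([x*s,y*s,np.cos(r)])
    else: c=np.array([x,y,1.])
    return RC(d)@c
def onz(d,u,v,z,fish=False):
    r=ray(d,u,v,fish);p=np.array(d['xyz']);return p+r*(z-p[2])/r[2]
def dep(d,u,v): return np.array(d['xyz'])+ray(d,u,v)*float(d['range_z'][v,u])
def crop(tag,u0,v0,u1,v1,k,out):
    im=cv2.imread('pics/%s.png'%tag)[v0:v1,u0:u1]; cv2.imwrite('pics/%s.png'%out,cv2.resize(im,None,fx=k,fy=k,interpolation=cv2.INTER_CUBIC))
E
python3 - <<'E'
from h import *
for n in ['scene','top','wrist']:
    d=grab(n,n+'0'); print(n,d['fx'],d['cx'],d['cy'],d['xyz'],d['attitude'])
print(arm.get_state(),arm.tip_extent)
E
```

```text
scene 516.5102381243371 322.5793688934501 199.240724015436 [-0.1268692   0.48811524  0.59432833] [ 0.22326532 -0.40206039  0.77801976 -0.42800151]
top 440.5978883667056 319.40820075512306 199.51894371237094 [ 0.41077614 -0.02037217  0.98024652] [ 0.06406746 -0.70303396  0.7050671  -0.06722343]
wrist 309.70691628693146 314.1085300125551 201.13778350971324 [0.157773   0.55884492 0.37359738] [0.12997243 0.82653667 0.54119425 0.08398266]
{'clock': 0.15, 'joint_positions': array([ 1.00852776e+00,  2.07224713e-01,  1.54265790e+00,  2.46766859e-05,
        1.39350458e+00, -1.50469221e-01]), 'qd': array([ 7.38464384e-05, -2.28777133e-03, -3.80725768e-03,  1.12540594e-04,
        1.32325971e-03,  1.70776358e-03]), 'effort': array([ 2.43073036e-04, -3.83512402e+01, -2.92037684e+01, -1.56962856e-04,
        6.67689834e-03, -2.72842698e-05]), 'ee_pos': array([0.22988361, 0.52653318, 0.30297691]), 'ee_rot': array([ 3.62211922e-04,  8.36738243e-01,  5.47602325e-01, -8.21003080e-04]), 'wrist_force': array([ 0.4740104 , -0.46246058,  0.74848354]), 'wrist_torque': array([-0.00917049, -0.00260374, -0.02024437]), 'grip_width': 1.001488670345558} 0.0726
```

View pics/scene0.png

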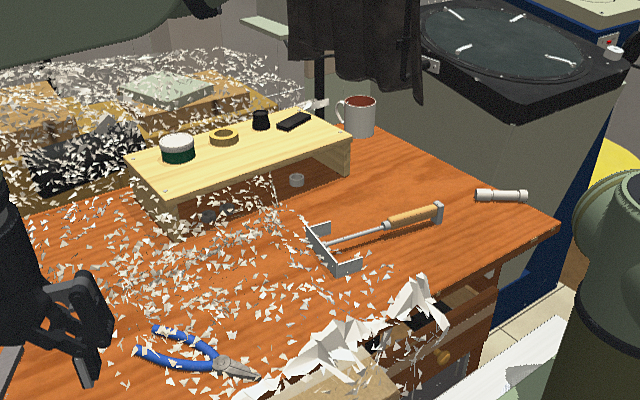

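View pics/top0.png

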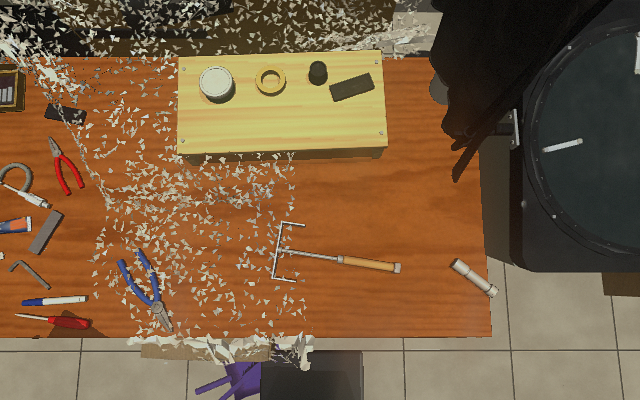

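View pics/wrist0.png

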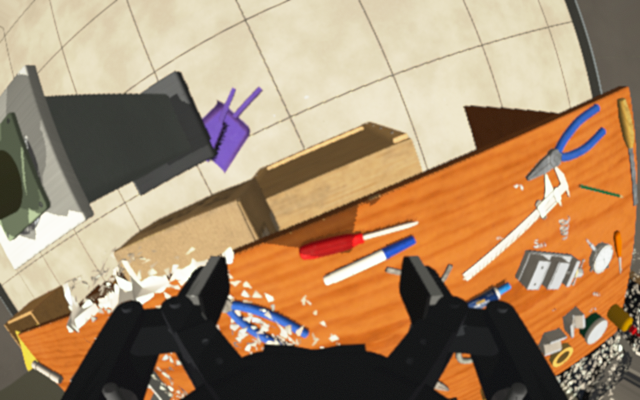

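Scene: shelf with its opening facing the robot. The nuts are faintly visible at about (210,215) and (235,208), the ring at (296,180), and the scoop head at (330,250). Top: scoop head at (280,250), grip at (365,263). I'll zoom in.

```bash
python3 - <<'E'
from h import *
crop('scene0',160,130,360,230,4,'sc_a')
crop('scene0',290,190,460,290,4,'sc_b')
crop('top0',260,205,420,295,5,'tp_a')
crop('top0',165,40,400,170,3,'tp_b')
E
```

```text
(no output)
```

View pics/sc_a.png

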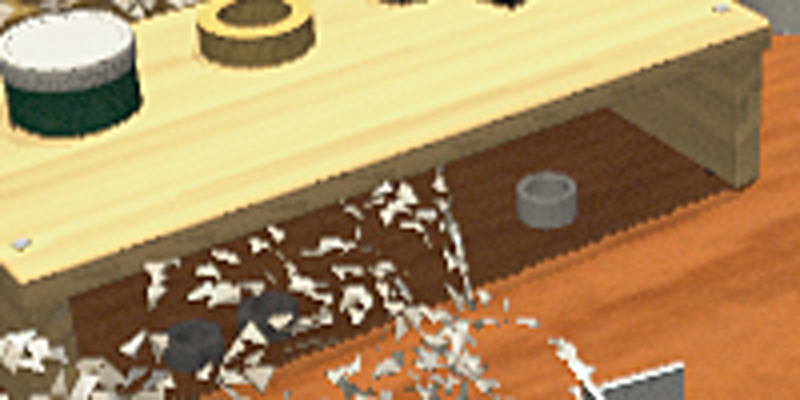

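View pics/sc_b.png

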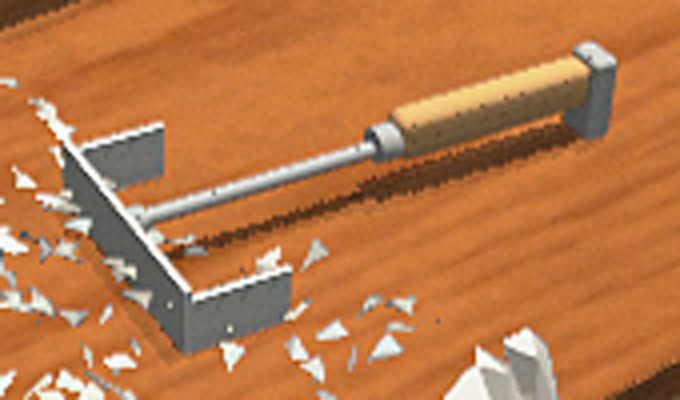

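View pics/tp_a.png

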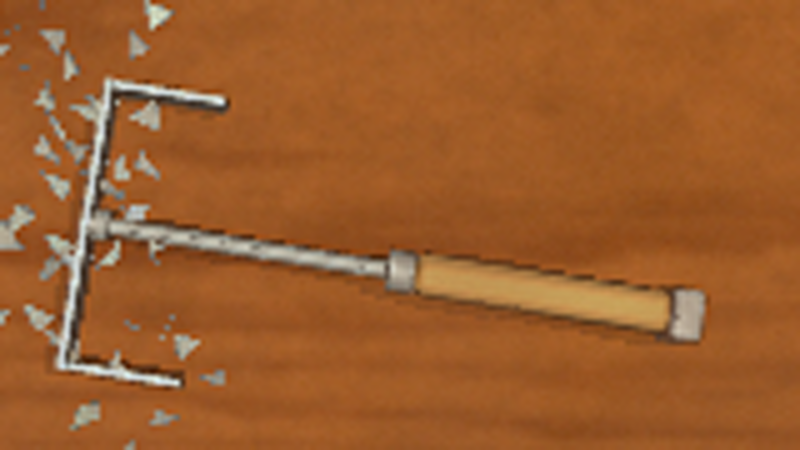

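View pics/tp_b.png

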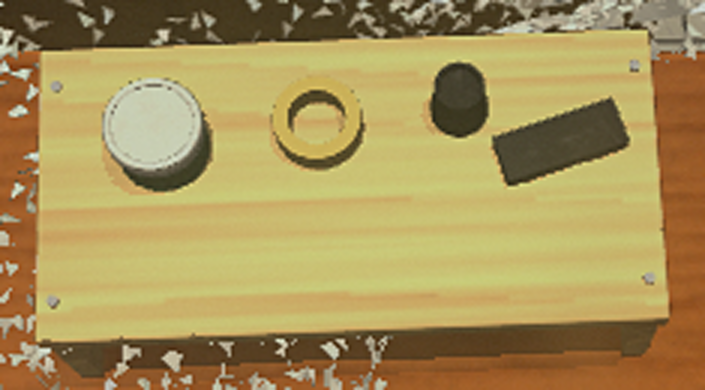

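Read-off: nuts' tops in scene at about (208.7,214.3) and (227,206.3); ring at (296.5,177). Top: blade corners (281.6,221.4) and (272.4,278), grip ends (343.4,259.4) and (394,267), shelf corners clear.

```bash
python3 - <<'E'
from h import *
np.set_printoptions(precision=4,suppress=True)
t=load('top0');s=load('scene0')
for n,u,v,z in [('BL',178.3,57.3,.103),('BR',381,50,.103),('FR',387.7,146,.103),('FL',177.7,153.3,.103),('bladeL',281.6,221.4,.036),('bladeR',272.4,278,.036),('cheekLend',304.8,225.6,.03),('cheekRend',296.2,281.4,.03),('gripF',343.4,259.4,.044),('gripB',394,267,.044),('rod@blade',280,250.2,.032)]:
    print(n,onz(t,u,v,z))
for n,u,v,z in [('nutA',208.7,214.3,.013),('nutB',227,206.3,.013),('ring',296.5,176.5,.018),('FRtop',352,140.5,.103),('FLtop',165.5,200.5,.103),('FRfloor',344,177,0)]:
    print(n,onz(s,u,v,z), dep(s,int(u),int(v)))
E
```

```text
BL [0.8882 0.2783 0.103 ]
BR [ 0.9049 -0.159   0.103 ]
FR [ 0.6884 -0.1666  0.103 ]
FL [0.6736 0.2676 0.103 ]
bladeL [0.5405 0.0569 0.036 ]
bladeR [0.4202 0.0748 0.036 ]
cheekLend [0.532 0.007 0.03 ]
cheekRend [0.413  0.0249 0.03  ]
gripF [ 0.4583 -0.075   0.044 ]
gripB [ 0.4421 -0.1813  0.044 ]
rod@blade [0.4789 0.0599 0.032 ]
nutA [0.7131 0.1783 0.013 ] [0.7219 0.1764 0.0082]
nutB [0.7185 0.1349 0.013 ] [0.7254 0.132  0.009 ]
ring [ 0.7318 -0.0445  0.018 ] [ 0.7393 -0.0478  0.0147]
FRtop [ 0.6675 -0.1494  0.103 ] [ 0.6891 -0.1667  0.0909]
FLtop [0.6684 0.2702 0.103 ] [0.6708 0.2702 0.1028]
FRfloor [ 0.6928 -0.1492  0.    ] [ 0.6923 -0.1489  0.0003]
```

Emit:
step_arm --pt "0.03 -0.05 0 -0.11" --pt "0.06 -0.1 0 -0.22" --pt "0.085 -0.15 0 -0.33" --pt "0.11 -0.2 0 -0.44" --pt "0.13 -0.25 0 -0.55" --pt "0.15 -0.3 0 -0.66" --pt "0.165 -0.35 0 -0.77" --pt "0.18 -0.4 -0.02 -0.88" --pt "0.195 -0.45 -0.04 -0.99" --pt "0.205 -0.5 -0.06 -1.1" --pt "0.215 -0.55 -0.08 -1.2" --pt "0.222 -0.6 -0.09 -1.31" --gripper -1

```text
clock: 1.65
ee_pos: [0.4513, -0.0749, 0.2116]
ee_rot: [-0.001, 0.997, -0.077, -0.002]
wrist_force: [-0.2, -0.5, 0.0]
grip_width: 1.001
```

Emit:
step_arm --pt "0 -0.015 0 0" --pt "0 -0.027 0 0" --pt "0 -0.027 0 0" --pt "0 -0.027 0 0"

```text
clock: 2.15
ee_pos: [0.4513, -0.1009, 0.2119]
ee_rot: [-0.001, 0.997, -0.076, -0.002]
wrist_force: [-0.5, -0.1, -0.1]
grip_width: 0.997
```

```bash
python3 - <<'E'
from h import *
d=grab('wrist','wrist1');s=arm.get_state();print(s['ee_pos'],s['ee_rot'],s['joint_positions'],d['xyz'])
crop('wrist1',0,0,640,400,1.25,'w1')
t=grab('top','top1'); crop('top1',260,205,420,295,5,'tp1')
E
```

```text
[ 0.45131781 -0.10082127  0.21187443] [-6.69026484e-04  9.97074617e-01 -7.64147596e-02 -1.59554569e-03] [-4.07405293e-01  6.97542936e-02  1.90126706e+00  2.47900008e-04
  1.17402402e+00 -2.54522612e-01] [ 0.46298974 -0.02273041  0.28277712]
```

View pics/w1.png

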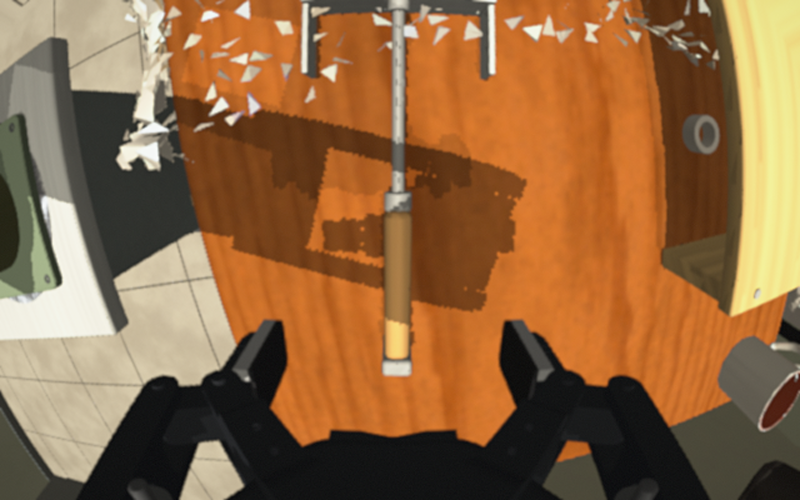

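The wrist view shows the handle upright between the fingers: grip front (398,210), grip back (397,358), and rod at the top (399,10), in the 1.25x picture.

```bash
python3 - <<'E'
from h import *
np.set_printoptions(precision=4,suppress=True)
d=load('wrist1');k=1.25
for n,u,v,z in [('gF',398,212,.044),('gB',397,358,.044),('rod',399.5,30,.032),('rod2',399,180,.032),('ring',702,133,.018)]:
    print(n,onz(d,u/k,v/k,z,True))
E
```

```text
gF [ 0.4581 -0.0728  0.044 ]
gB [ 0.4415 -0.1792  0.044 ]
rod [0.477  0.0434 0.032 ]
rod2 [ 0.4617 -0.0543  0.032 ]
ring [ 0.726  -0.0415  0.018 ]
```

Emit:
step_arm --pt "0.002 0 -0.04 0" --pt "0.002 0 -0.08 0" --pt "0.002 0 -0.11 0" --pt "0.002 0 -0.125 0" --pt "0.002 0 -0.125 0" --pt "0.002 0 -0.125 0"

```text
clock: 3.0
ee_pos: [0.4544, -0.1012, 0.0881]
ee_rot: [-0.0, 0.997, -0.076, -0.0]
wrist_force: [0.4, 0.5, 0.4]
grip_width: 0.998
```

Emit:
step_arm --pt "0 0 0 0" --pt "0 0 0 0" --pt "0 0 0 0" --pt "0 0 0 0" --pt "0 0 0 0" --pt "0 0 0 0" --pt "0 0 0 0" --pt "0 0 0 0" --gripper 1

```text
clock: 4.0
ee_pos: [0.4546, -0.1013, 0.0884]
ee_rot: [-0.0, 0.997, -0.076, -0.0]
wrist_force: [-0.9, -0.2, 4.4]
grip_width: 0.205
```

Emit:
step_arm --pt "0 0 0.03 0" --pt "0 0 0.06 0" --pt "-0.005 0.02 0.08 -0.12" --pt "-0.01 0.045 0.08 -0.26" --pt "-0.015 0.07 0.08 -0.4" --pt "-0.02 0.095 0.08 -0.54" --pt "-0.025 0.12 0.08 -0.68" --pt "-0.03 0.145 0.08 -0.82" --pt "-0.035 0.17 0.08 -0.96" --pt "-0.035 0.195 0.08 -1.1" --pt "-0.035 0.22 0.08 -1.24" --pt "-0.035 0.247 0.08 -1.38"

```text
clock: 5.5
ee_pos: [0.4186, 0.1464, 0.1673]
ee_rot: [0.001, 0.719, -0.695, -0.001]
wrist_force: [-0.7, -0.1, -2.4]
grip_width: 0.199
```

Emit:
step_arm --pt "0 0 0 0" --pt "0 0 0 0"

```text
clock: 5.75
ee_pos: [0.4177, 0.146, 0.1664]
ee_rot: [0.002, 0.719, -0.695, -0.001]
wrist_force: [-0.8, 0.9, -2.3]
grip_width: 0.199
```

```bash
python3 - <<'E'
from h import *
s=arm.get_state();print(s['ee_pos'],s['ee_rot'],s['joint_positions'],s['wrist_force'],s['wrist_torque'])
d=grab('wrist','wrist2');crop('wrist2',0,0,640,400,1.25,'w2')
t=grab('top','top2'); crop('top2',160,40,400,300,2.3,'tp2')
t=grab('scene','scene2'); crop('scene2',80,100,400,300,2.4,'s2')
E
```

```text
[0.41772344 0.14598695 0.16637007] [ 0.00171729  0.71940619 -0.69458633 -0.00127551] [ 1.40214412e-01  9.84855221e-02  1.98156432e+00 -1.16788253e-04
  1.06581993e+00  1.67596499e+00] [-0.75268359  0.90472944 -2.26312595] [-0.02478649  0.02467841  0.03521923]
```

View pics/w2.png

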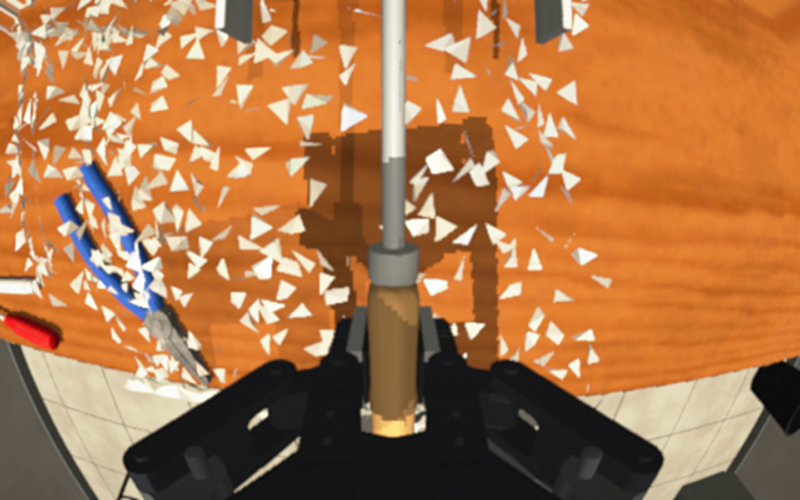

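View pics/tp2.png

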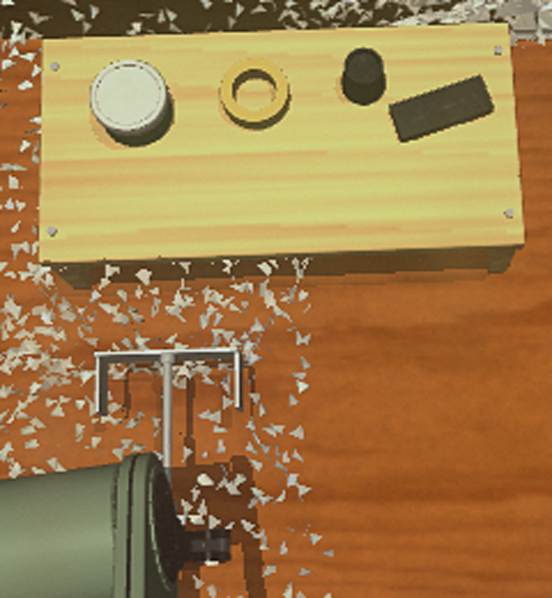

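View pics/s2.png

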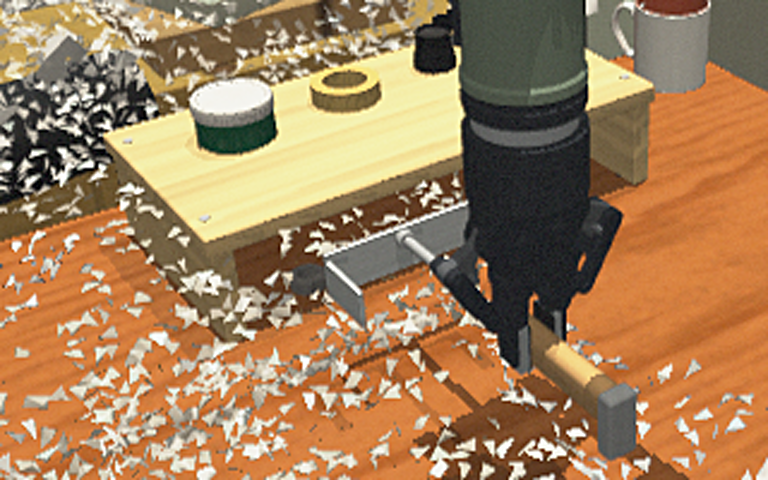

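Top: blade corners at about (201.5,193.5) and (264.8,192.3); blade parallel to the shelf front. I'll check that it is level by depth.

```bash
python3 - <<'E'
from h import *
np.set_printoptions(precision=4,suppress=True)
t=load('top2')
# all points z 0.07..0.13 in region
v,u=np.mgrid[185:225,195:272]
P=np.array([dep(t,a,b) for a,b in zip(u.ravel(),v.ravel())])
m=(P[:,2]>.06)&(P[:,2]<.14)
P=P[m];U=u.ravel()[m];V=v.ravel()[m]
bl=P[P[:,0]>P[:,0].max()-.012]
print(len(P),np.percentile(bl,[2,50,98],axis=0))
print(np.polyfit(bl[:,1],bl[:,0],1))
for lo,hi in [(.07,.12),(.12,.165),(.165,.2),(.2,.26)]:
    q=P[(P[:,1]>lo)&(P[:,1]<hi)&(P[:,0]<P[:,0].max()-.012)]; 
    if len(q): print(lo,len(q),q.min(0),q.max(0),np.median(q,0), np.polyfit(q[:,0],q[:,2],1))
print(onz(t,201.5,193.5,.114),onz(t,264.8,192.3,.114))
E
```

```text
724 [[0.604  0.1403 0.0623]
 [0.6065 0.1782 0.0797]
 [0.614  0.2091 0.0859]]
[-0.0966  0.6238]
0.07 174 [0.5399 0.0866 0.0787] [0.592  0.1199 0.1178] [0.5842 0.0908 0.1057] [0.0801 0.0556]
0.12 235 [0.5251 0.1205 0.0774] [0.592  0.1643 0.117 ] [0.5815 0.1481 0.1088] [-0.0758  0.1497]
0.165 108 [0.5852 0.165  0.0752] [0.6034 0.1996 0.1171] [0.5866 0.1838 0.1013] [-1.0509  0.7183]
0.2 171 [0.5361 0.2004 0.0611] [0.6027 0.2136 0.1158] [0.5647 0.2098 0.0996] [-0.0418  0.1215]
[0.5866 0.2117 0.114 ] [0.5887 0.085  0.114 ]
```

Scoop is level, lifted about 78 mm, in line with the nuts. Lower to about 30 mm lift, then advance part way and check.

Emit:
step_arm --pt "0 0 -0.025 0" --pt "0 0 -0.048 0" --pt "0 0 -0.048 0" --pt "0.015 0.0005 -0.048 0" --pt "0.035 0.001 -0.048 0" --pt "0.055 0.002 -0.048 0" --pt "0.065 0.002 -0.048 0" --pt "0.065 0.002 -0.048 0"

```text
clock: 6.9
ee_pos: [0.485, 0.1476, 0.1198]
ee_rot: [0.0, 0.719, -0.695, -0.0]
wrist_force: [-0.6, -0.3, -2.3]
grip_width: 0.198
```

```bash
python3 - <<'E'
from h import *
s=arm.get_state();print(s['ee_pos'],s['ee_rot'],s['wrist_force'])
t=grab('top','top3'); crop('top3',160,40,400,300,2.3,'tp3')
t=grab('scene','scene3'); crop('scene3',130,150,330,280,4,'s3')
E
```

```text
[0.48495433 0.14756608 0.11983954] [ 2.34846075e-04  7.18543616e-01 -6.95481829e-01 -2.04755118e-04] [-0.57127504 -0.32093831 -2.29868315]
```

View pics/tp3.png

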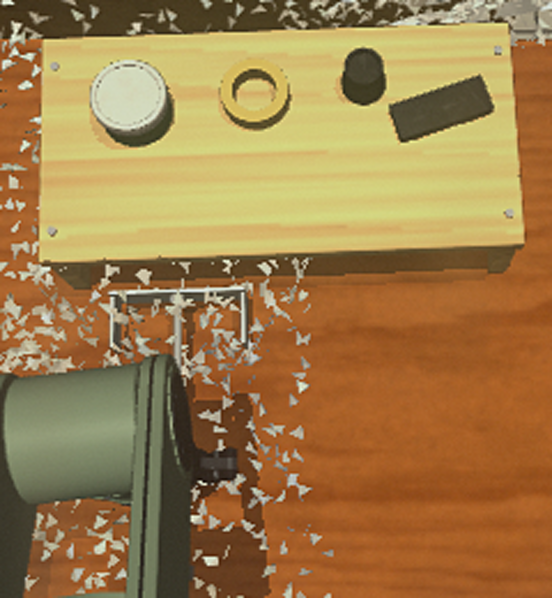

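View pics/s3.png

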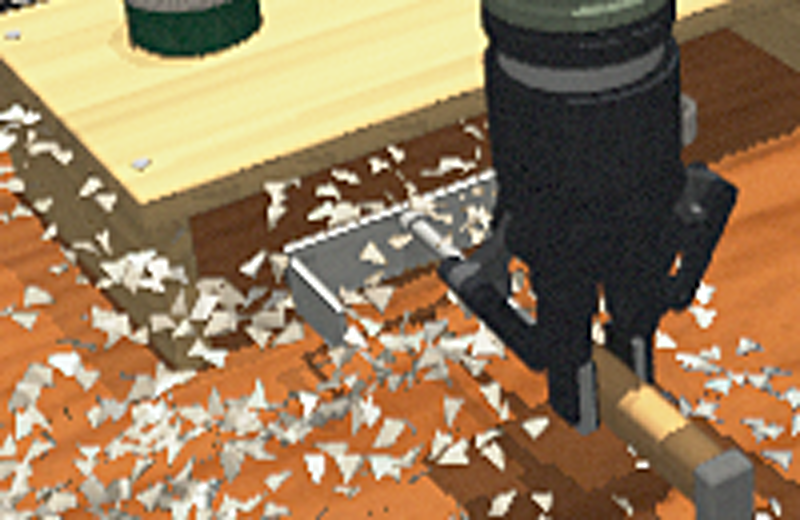

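Emit:
step_arm --pt "0.012 0.0005 0 0" --pt "0.03 0.001 0 0" --pt "0.05 0.002 0 0" --pt "0.07 0.003 0 0" --pt "0.088 0.0035 0 0" --pt "0.1 0.004 0 0" --pt "0.104 0.004 0 0" --pt "0.104 0.004 0 0"

```text
clock: 8.0
ee_pos: [0.5868, 0.1516, 0.1188]
ee_rot: [0.002, 0.719, -0.695, -0.001]
wrist_force: [0.1, 0.1, -2.8]
grip_width: 0.199
```

```bash
python3 - <<'E'
from h import *
s=arm.get_state();print(s['ee_pos'],s['ee_rot'],s['wrist_force'],s['wrist_torque'])
t=grab('wrist','wrist4'); crop('wrist4',0,0,640,400,1.25,'w4')
t=grab('scene','scene4'); crop('scene4',130,150,330,280,4,'s4')
E
```

```text
[0.58676696 0.1515835  0.11877845] [ 0.00162087  0.71868679 -0.69533069 -0.00138043] [ 0.12122155  0.05702759 -2.83143572] [0.03545803 0.03946207 0.02786108]
```

View pics/w4.png

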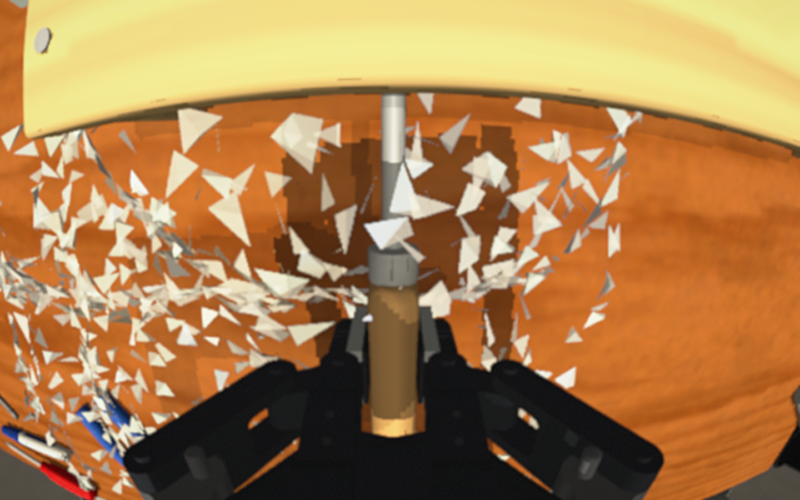

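View pics/s4.png

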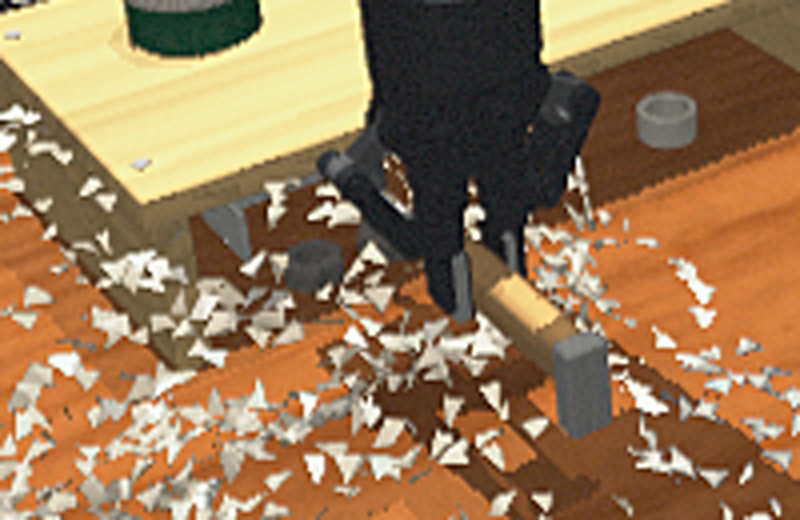

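Wrist: rod passes under the board at (393,95). Scene: nut A at (208.7,213), and the left cheek's end reaches down to (192,214.5).

```bash
python3 - <<'E'
from h import *
np.set_printoptions(precision=4,suppress=True)
s=load('scene4')
print(onz(s,192,214.5,.030),onz(s,208.7,213,.013), onz(s,208.7,222.5,0.0))
for u,v in [(208,212),(207,216),(210,215),(209,219),(189,206),(190,210)]: print(u,v,dep(s,u,v))
E
```

```text
[0.707  0.2143 0.03  ] [0.7175 0.1763 0.013 ] [0.7046 0.1839 0.    ]
208 212 [0.7237 0.1751 0.0116]
207 216 [0.7075 0.1844 0.0144]
210 215 [0.7221 0.1725 0.0041]
209 219 [0.7018 0.1832 0.0098]
189 206 [0.7075 0.2172 0.0507]
190 210 [0.7022 0.2183 0.0446]
```

Emit:
step_arm --pt "0.001 0 -0.008 0" --pt "0.001 0 -0.016 0" --pt "0.001 0 -0.022 0" --pt "0.001 0 -0.027 0" --pt "0.001 0 -0.03 0" --pt "0.001 0 -0.031 0" --pt "0.001 0 -0.031 0"

```text
clock: 8.98
ee_pos: [0.5874, 0.1517, 0.0885]
ee_rot: [0.002, 0.719, -0.695, -0.001]
wrist_force: [-3.7, -1.2, 4.4]
grip_width: 0.2
```

Emit:
step_arm --pt "-0.004 0 0 0" --pt "-0.01 0 0 0" --pt "-0.018 -0.001 0 0" --pt "-0.026 -0.001 0 0" --pt "-0.034 -0.001 0 0" --pt "-0.042 -0.0015 0 0" --pt "-0.05 -0.002 0 0" --pt "-0.058 -0.002 0 0" --pt "-0.064 -0.002 0 0" --pt "-0.068 -0.002 0 0" --pt "-0.07 -0.0025 0 0" --pt "-0.07 -0.0025 0 0"

```text
clock: 10.48
ee_pos: [0.5171, 0.1492, 0.0885]
ee_rot: [0.002, 0.719, -0.695, -0.002]
wrist_force: [-0.4, 0.4, -0.1]
grip_width: 0.199
```

```bash
python3 - <<'E'
from h import *
s=arm.get_state();print(s['ee_pos'],s['wrist_force'],s['wrist_torque'])
t=grab('top','top5'); crop('top5',160,120,300,230,5,'tp5')
t=grab('scene','scene5'); crop('scene5',130,150,330,280,4,'s5')
E
```

```text
[0.51713125 0.14915616 0.08847763] [-0.35358537  0.40911381 -0.09290791] [ 0.17431091 -0.40294652 -0.00926179]
```

View pics/tp5.png

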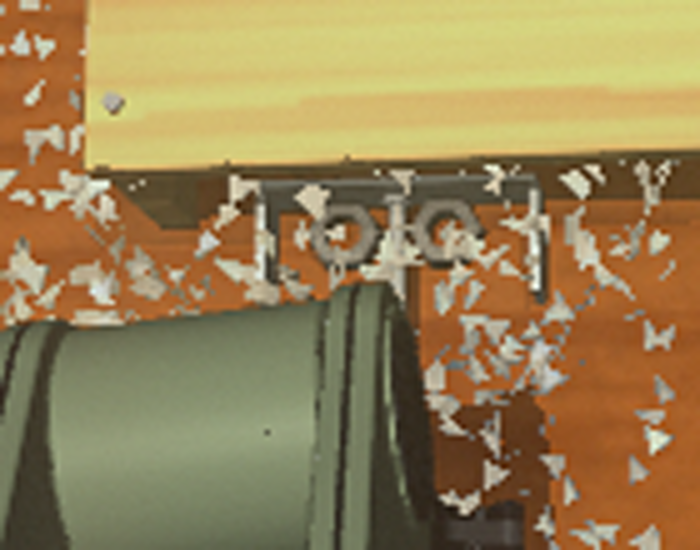

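View pics/s5.png

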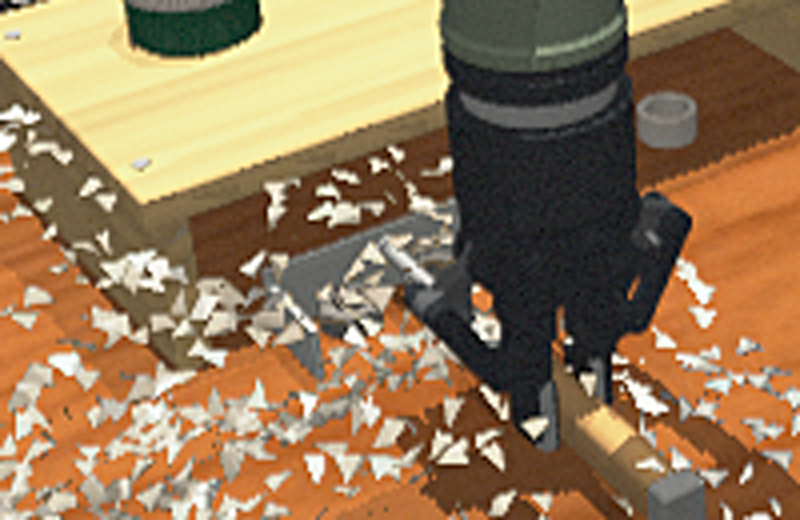

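Both nuts are riding in the head at (345,235) and (447,230). I'll keep drawing.

Emit:
step_arm --pt "-0.004 0 0 0" --pt "-0.01 0 0 0" --pt "-0.018 -0.001 0 0" --pt "-0.026 -0.001 0 0" --pt "-0.034 -0.001 0 0" --pt "-0.042 -0.0015 0 0" --pt "-0.05 -0.002 0 0" --pt "-0.058 -0.002 0 0" --pt "-0.064 -0.002 0 0" --pt "-0.068 -0.002 0 0" --pt "-0.07 -0.0025 0 0" --pt "-0.07 -0.0025 0 0"

```text
clock: 12.08
ee_pos: [0.4468, 0.1467, 0.0884]
ee_rot: [0.002, 0.719, -0.695, -0.002]
wrist_force: [0.5, 0.4, 1.6]
grip_width: 0.194
```

```bash
python3 - <<'E'
from h import *
s=arm.get_state();print(s['ee_pos'],s['wrist_force'],s['wrist_torque'])
t=grab('top','top6'); crop('top6',160,120,300,230,5,'tp6')
E
```

```text
[0.4467881  0.14667624 0.08843323] [0.51915447 0.42992924 1.58805975] [ 0.167061   -0.45497991  0.06020819]
```

View pics/tp6.png

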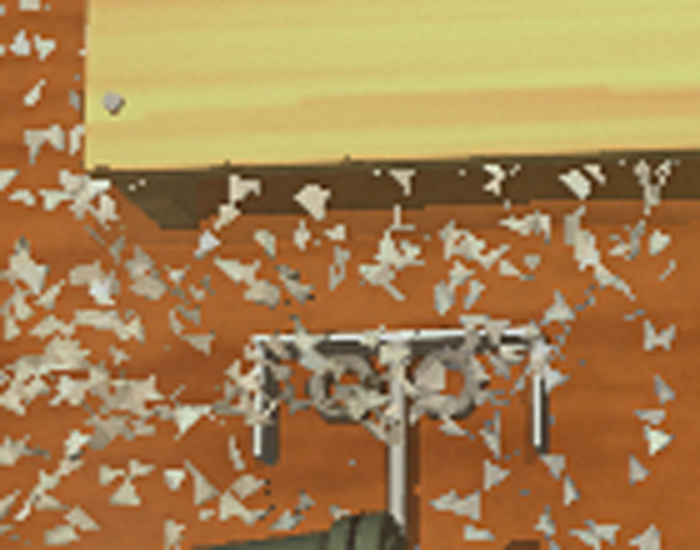

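Head and nuts are clear of the shelf by about 50 mm. Release and lift straight up.

Emit:
step_arm --pt "0 0 0 0" --pt "0 0 0 0" --pt "0 0 0 0" --pt "0 0 0 0" --pt "0 0 0 0" --pt "0 0 0 0" --pt "0 0 0 0" --pt "0 0 0 0" --gripper -1

```text
clock: 13.12
ee_pos: [0.4468, 0.1467, 0.0884]
ee_rot: [0.002, 0.719, -0.695, -0.002]
wrist_force: [-0.9, -0.4, 0.0]
grip_width: 0.999
```

Emit:
step_arm --pt "0 0 0.015 0" --pt "0 0 0.035 0" --pt "0 0 0.06 0" --pt "0 0 0.1 0" --pt "0 0 0.14 0" --pt "0 0 0.18 0" --pt "0 0 0.2 0" --pt "0 -0.05 0.2 0" --pt "0 -0.1 0.2 0" --pt "0 -0.15 0.2 0" --pt "0 -0.2 0.2 0" --pt "0 -0.2 0.2 0"

```text
clock: 14.62
ee_pos: [0.4469, -0.0561, 0.2897]
ee_rot: [0.002, 0.717, -0.697, -0.001]
wrist_force: [-0.1, -0.2, -0.2]
grip_width: 0.999
```

```bash
python3 - <<'E'
from h import *
s=arm.get_state();print(s['clock'],s['ee_pos'],s['wrist_force'])
t=grab('top','top7'); crop('top7',160,120,320,240,5,'tp7')
t=grab('scene','scene7'); crop('scene7',130,130,400,300,2.9,'s7')
E
```

```text
14.625 [ 0.4468502  -0.05614519  0.28967023] [-0.05310473 -0.236499   -0.17439186]
```

View pics/tp7.png

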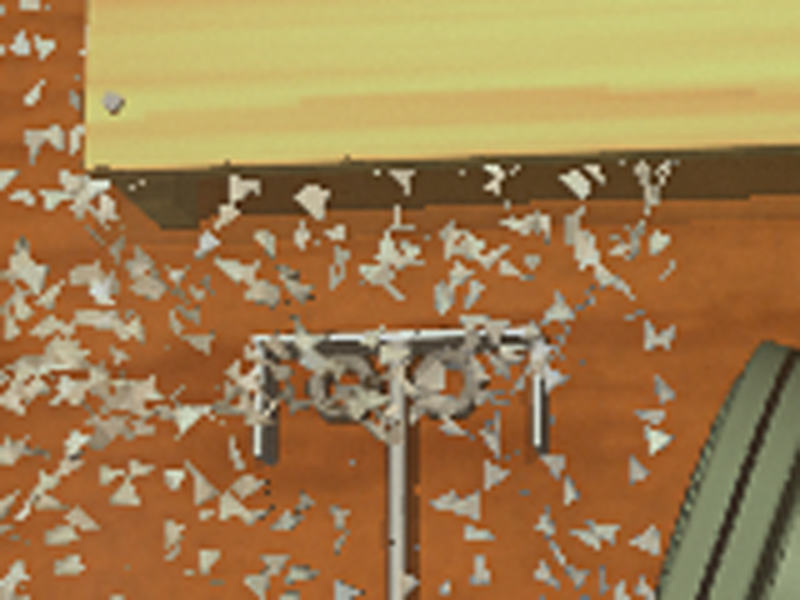

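View pics/s7.png

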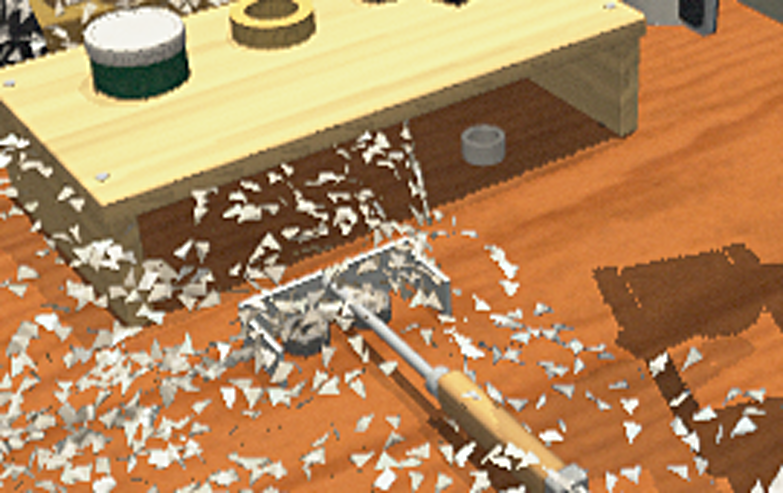

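The scoop lies flat in front of the shelf, with its blade at about (395,335) in the top crop. Both nuts sit in its mouth at (345,385) and (445,385). The ring is still at its old place, about (484,143) in the scene crop. Handing in.

```bash
python3 - <<'E'
from h import *
t=load('top7');s=load('scene7')
print(onz(t,239,187,.036),onz(t,229,197,.013),onz(t,249,197,.013)); print(onz(s,296.5,176.5,.018))
print(arm.hand_in())
E
```

```text
[0.61674257 0.15116336 0.036     ] [0.59895372 0.17697154 0.013     ] [0.59884356 0.1323159  0.013     ]
[ 0.73184498 -0.04449612  0.018     ]
the job is handed in; nothing more can be done
None
```

The job is handed in, at about 15 s of the 45 s allowed. I took the scoop by its wooden grip, reached its head in under the shelf at about 30 mm lift, set it down behind the nuts and drew both out. Then I let go and moved the gripper away.

- **Scoop and nuts:** The last pictures show the scoop lying flat on the desk and released, with its blade at x ≈ 0.617 m and the shelf's front edge at about 0.677 m. Both nuts lie in its mouth at about (0.599, 0.177) and (0.599, 0.132), on the open desk.
- **Setting ring:** By eye it is in the same place under the shelf as in the first pictures; I did not re-measure it in the last one.
- **Contact:** The gripper stayed clear of the nuts. Wrist force readings stayed under 6 N, and there was no sign of the scoop or arm hitting the shelf.

No check failed. The nut positions from the colour image and from the range image differed by up to about 9 mm at first, which the clearance inside the scoop easily covered.

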